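Pack the tile samples in the tray

TASK

Pick up the whole stack of three stone tiles in one grip and pack it in the wooden tray: tilt the stack, tuck one end in under the tray's fixed lip, then lower the other end until all three tiles lie flat on the tray's floor. Let go of the tiles, then swing the keeper bar shut, square across the tray over the tiles. Leave the torch, the white river stone and the grey slate chip where they are.

Things in the scene. Friction and masses are not known exactly. Their poses are not given: they have to be found in the camera images.
- tray: wooden tray, fixed to the table, 142 mm long (its x) x 81 mm wide (its y), a fixed lip at its -x end (towards the robot), the keeper bar at its +x end; origin on the table under the middle of the inside, z up. Inside 126 x 65 mm; walls 8 mm thick; the +x end wall is 41 mm high. The stack (24 mm) fits with 6 mm to spare lengthwise, 5 mm across
- tray_floor (a point): centre of the tray's inner floor, 14 mm above the table. The long sides have walls (41 mm high) only along the last 23 mm of the inside at each end; in the 80 mm between they are open for the fingers, and there the floor is only 54 mm wide
- tray_lip (a point): middle of the lip's inner edge, on its underside, at tray x = -53, z = 47 mm. The lip reaches 10 mm over the inside, its top is 53 mm above the table, the wall below it is at x = -63 mm. A level stack cannot get past it; tilted about 0.31 rad with the -x end low, the stack slides in below it and its other end clears the far wall
- keeper (a joint): keeper bar: flat wooden bar 24 mm wide, 10 mm thick, 102 mm long with round ends, turning level on a pivot. 0 rad is shut: it runs from the pivot along the tray's +y, square across the tray over the tiles' ends, against its stop; grows as it swings outward, 1.57 points along the tray's +x, stop at 1.9. Starts open, clear of the inside; 0.03 N m friction, stays where left
- keeper_free_end (a point): tip of the keeper bar's free end, on its centre line, mid-thickness, 90 mm from the pivot
- keeper_pivot (a point): pivot of the keeper bar, on its centre line, on a lug beside the tray's corner at tray x = 59, y = -46.5 mm; mid-thickness, 47 mm above the table (bar 42 to 52 mm)
- rest: plywood block 100 (its x) x 40 (its y) x 12 mm, fixed to the table, under the middle of the stack, whose long sides overhang it by 10 mm; origin at the centre of its underside
- tile_low_center (a point): stone tile 120 (its x) x 60 (its y) x 8 mm (its z), about 0.15 kg, lowest of a flush stack of three equal tiles that starts lying on the wooden rest; point at its centre
- tile_mid_center (a point): stone tile 120 (its x) x 60 (its y) x 8 mm (its z), about 0.15 kg, middle one of a flush stack of three equal tiles that starts lying on the wooden rest; point at its centre
- tile_top_center (a point): stone tile 120 (its x) x 60 (its y) x 8 mm (its z), about 0.15 kg, topmost of a flush stack of three equal tiles that starts lying on the wooden rest; point at its centre
- torch: black metal torch lying on its side, 110 mm long (its y), 29 mm thick, a bystander; origin at the centre of its underside
- river_a: white river stone 48 x 62 x 26 mm, a bystander; origin at the centre of its underside
- slate_b: grey slate chip 50 x 70 x 20 mm, a bystander; origin at the centre of its underside
Not all that is in view belongs to the job. Leave any red look-alike of the part that bears tile_top_center alone.

How it is judged:
By the outcome, as a careful person would: the job done as asked, in the order asked, and still so for the second after the job is handed in, with the robot touching nothing.
It also fails if it takes over 58 s, if anything falls off the work surface, if the arm or the gripper's body presses on something with over 40 N, if the wrist force passes 120 N, or if a joint passes its speed limit or range.

ROBOT

A 6-joint arm with a two-finger parallel gripper is mounted at the origin on a cart in front of the work surface, level with it; the furniture and walls round the work are solid. World frame = base frame: x ahead of the robot, y to its left, z up, the work surface at z = 0. Lengths are in m, angles in degrees, forces in N, time in s.
With the tool pointing down it reaches from about 0.375 to 0.75 m from the base axis. Payload 9 kg.
Tool frame: the origin (TCP) lies where the fingers leave the gripper's body, on its centre line; the fingertips stand 73 mm ahead of it and the grasp point (between the pads) lies 54 mm ahead of it (robot.tip_reach is the distance from the TCP to the fingertips, in m); z points along the fingers, y is the line along which they close (so a half turn about z gives the same grasp; the last joint's range is limited). The gripper opens to 85 mm and grips with 20 to 120 N. Pads are 22 mm wide; open, the fingers measure 114 mm over their backs; the gripper's body (76 mm by 85 mm) begins 54 mm behind the grasp point. The pads swing forward as they close: fully open they stand 13 mm farther back than shut.
Start: joints at [53.875, 5.964, 5.575, 89.605, 0, 77.527], TCP at [0.241, 0.55, 0.304] pointing down, gripper open.
Joint ranges: [-171.21, 171.21], [-48.23, 106.86], [-62.78, 66.21], [-105.2, 120.99], [-86.42, 89.51], [-180, 180]. Speed limits (degrees/s): [127.2, 127.2, 147.25, 180, 180, 180].

INTERFACE

Orientations are given as [roll, pitch, yaw] about the fixed x, y, z axes, in that order (R = Rz(yaw) Ry(pitch) Rx(roll)).
In Python, from plant import robot gives the robot as it stands. Calls block until the motion is done:
- robot.move_pose(position, orientation): joint-space move of the TCP to a pose.
- robot.line_to(position, vel=0.15, rotation=None, guard=None): straight line of the TCP; rotation=None keeps the orientation; vel is the mean speed in m/s. With guard (N) it stops when the force on the tool has changed by that much, and returns True; else False.
- robot.goto_joints(angles): joint-space move.
- robot.set_gripper(opening): finger opening in m; the grip force is fixed at half the most; returns when the fingers have stopped.
- robot.pause(seconds).
- robot.ik(position, orientation): joint angles nearest the present ones, or None.
- robot.observe(): the state.
- robot.grab_frame(name): name is "side" or "top"; returns the picture (480x640x3 uint8, blue, green, red); there is no depth.
- robot.get_calibration(name): a dict with "vertical_fov" (degrees; the focal length in pixels is half the picture's height over the tangent of half this angle, whatever the lens; pixels are square), "cx", "cy" (the principal point, pixels), "rvec" (rotation vector, rad) and "tvec" (3), from world to camera coordinates, as OpenCV has them. Camera axes: x right, y down, z forward; pixel columns grow to the right and rows downward; lengths in m; the calibration is good to about 2 mm. A picture is of the moment at which its call begins. get_calibration takes no time and is no camera call.
A pose or a line that the arm cannot do raises robot.IKError and nothing moves.
- robot.job_done(): hands the job in; it is judged then, once.
The state is a dict: "time": time; "q": joint angles; "qvel": joint speeds; "joint_torque": joint torques, N m; "tool_pos": TCP position; "tcp_rot": TCP orientation; "ft_force": force on the tool from outside, world axes, zero at the start; "torque": the same for the moment, N m; "gripper_width": finger opening in m; "gripper_force": force on a finger pad.
Only numpy, scipy, OpenCV 4.12 (cv2) and the standard library are available. Lean on these libraries where they do the work, as an engineer would, in place of code of your own. Each camera call takes 0.05 s, during which the arm holds its last target. There are 200 camera calls.

## Working session

There is one attempt and no reset: what is moved stays moved. The work goes in short steps, each a Python script; the robot and the scene stay as the last script left them, time stands still between calls to the robot, and variables do not carry over. Pictures are saved under pics/ and viewed, at most 10 in all, crops included, and the job is handed in when it is done.

```bash
ls; mkdir -p pics; python3 - <<'E'
from plant import robot
import cv2
for n in("top","side"):
    cv2.imwrite(f"pics/{n}0.png",robot.grab_frame(n)); print(n,robot.get_calibration(n))
print(robot.observe())
E
```

```text
pics
top {'vertical_fov': 46.91043707771989, 'cx': 310.83931016600366, 'cy': 236.8446685844327, 'rvec': array([ 2.14263094, -2.086037  ,  0.21332809]), 'tvec': array([0.16632328, 0.5548279 , 1.14045394])}
side {'vertical_fov': 44.130051181705234, 'cx': 317.4336524041953, 'cy': 247.74122396945626, 'rvec': array([ 0.03302611,  2.64042597, -1.67993077]), 'tvec': array([ 0.53139082, -0.02847282,  1.61120066])}
{'time': 0.1, 'q': array([5.38767493e+01, 5.99706352e+00, 5.53238168e+00, 8.96065099e+01,
       2.80225338e-04, 7.75267542e+01]), 'qvel': array([ 0.03873098, -0.03815796,  0.09725252, -0.03204032,  0.05770216,
        0.0115865 ]), 'joint_torque': array([ 8.11954436e-03, -5.58208644e+01,  5.04717565e+01,  1.30960104e-02,
       -2.15962232e-04, -2.17881802e-05]), 'tool_pos': array([0.24054621, 0.54943038, 0.3031893 ]), 'tcp_rot': array([-1.79930549e+02, -1.56498554e-02,  1.56349985e+02]), 'ft_force': array([-0.27789068,  0.32550242,  0.25394118]), 'torque': array([-0.00209899, -0.0317772 ,  0.04582531]), 'gripper_force': 0.0, 'gripper_width': 0.0852566839497389}
```

View pics/top0.png

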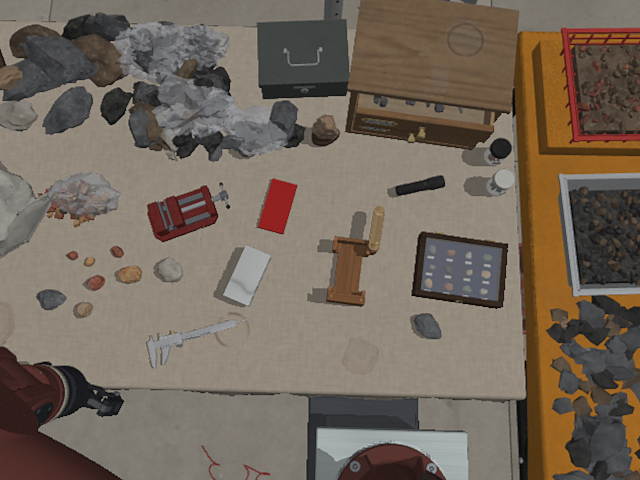

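View pics/side0.png

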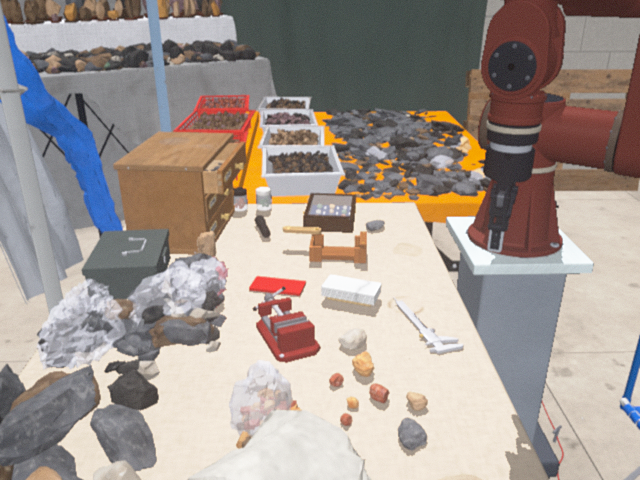

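The white stack is at top (247,275) and side (351,290). The red slab at top (277,206) and side (277,286) is the look-alike, which is red and thin. The tray is at top (348,270), with the keeper open towards (377,210). I'll confirm with enlarged crops.

```bash
python3 - <<'E'
import cv2
a=cv2.imread("pics/top0.png")[195:315,215:390]; cv2.imwrite("pics/tc.png",cv2.resize(a,(700,480),interpolation=cv2.INTER_CUBIC))
a=cv2.imread("pics/side0.png")[215:315,270:400]; cv2.imwrite("pics/sc.png",cv2.resize(a,(780,600),interpolation=cv2.INTER_CUBIC))
E
```

```text
(no output)
```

View pics/tc.png

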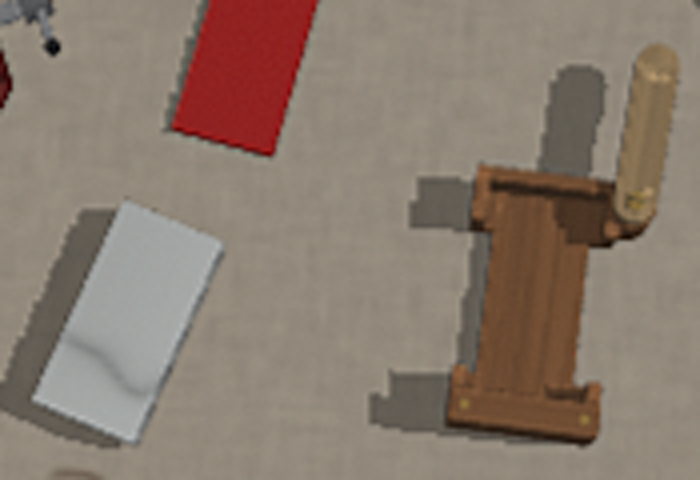

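View pics/sc.png

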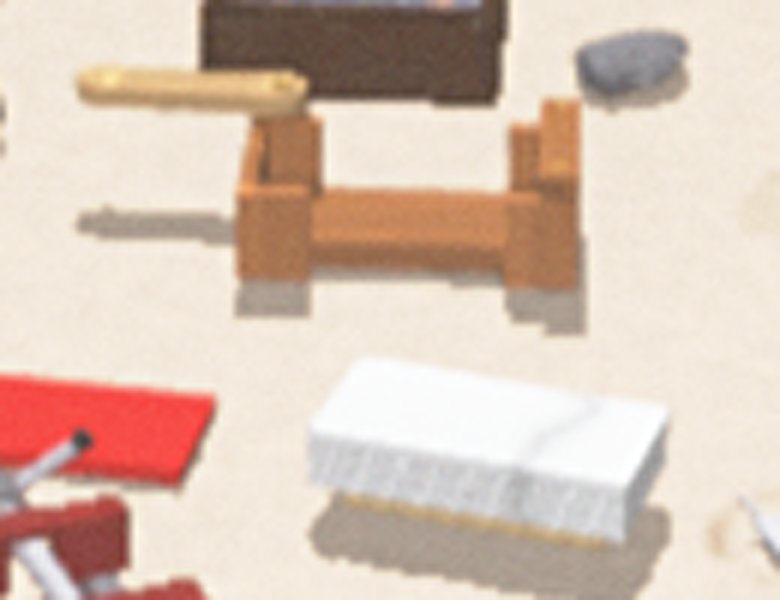

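Confirmed: the white stack has three layers on its rest. The top crop puts its top-face corners at about (126,200), (220,243), (134,441) and (33,399). The tray's lip is at the bottom of that crop, nearest the robot, and the keeper pivot is at its upper right. Next I'll fit the poses jointly from both cameras.

```bash
cat > cam.py <<'E'
import numpy as np, cv2
from scipy.optimize import least_squares
from plant import robot
def proj(n,P):
    c=robot.get_calibration(n); f=240/np.tan(np.radians(c['vertical_fov'])/2)
    K=np.array([[f,0,c['cx']],[0,f,c['cy']],[0,0,1]])
    return cv2.projectPoints(np.float64(P).reshape(-1,1,3),c['rvec'],c['tvec'],K,None)[0][:,0]
def px(n,uv):
    uv=np.float64(uv); return (uv+.5)/4-.5+[215,195] if n=='top' else (uv+.5)/6-.5+[270,215]
def pose(L,p): # L mm local
    L=np.float64(L)/1000; c,s=np.cos(p[2]),np.sin(p[2])
    return np.c_[p[0]+c*L[:,0]-s*L[:,1],p[1]+s*L[:,0]+c*L[:,1],L[:,2]]
def fit(obs,p0):
    def r(p): return np.concatenate([(proj(n,pose([o[0] for o in l],p))-px(n,[o[1] for o in l])).ravel() for n,l in obs.items()])
    s=least_squares(r,p0,loss='soft_l1'); return s.x,r(s.x).reshape(-1,2)
E
cat > fit0.py <<'E'
from cam import *
np.set_printoptions(precision=4,suppress=True)
T={'top':[((71,40.5,41),(481,165)),((-71,40.5,53),(449,424)),((-71,-40.5,53),(596,442))],
'side':[((71,40.5,41),(242,187)),((40,40.5,41),(313,187)),((71,40.5,0),(238,277)),((40,40.5,0),(310,280)),((-40,40.5,0),(505,285)),((-71,40.5,0),(578,287)),((-53,-40.5,53),(543,100)),((-71,-40.5,53),(580,100)),((-53,40.5,53),(541,180)),((-71,40.5,53),(578,185))]}
S={'top':[((60,30,36),(126,200)),((60,-30,36),(220,243)),((-60,-30,36),(134,441)),((-60,30,36),(33,399))],
'side':[((60,-30,36),(362,358)),((-60,-30,36),(668,407)),((60,30,36),(312,433)),((-60,30,36),(630,488)),((60,30,12),(312,480)),((-60,30,12),(625,543))]}
for n,o,y in(('tray',T,0),('stack',S,-.4)):
  for k in (o,{'top':o['top']},{'side':o['side']}):
    p,r=fit(k,[.55,.1,y]); print(n,p,np.degrees(p[2]),np.abs(r).mean())
    if k is o: print(r.T)
    if n=='tray' and k is o: t=p
# keeper
def kp(a): 
    return [59+90*np.sin(a),-46.5+90*np.cos(a),47]
for a in np.arange(1.4,1.91,.1):
    P=pose([kp(a)],t); print(a,[((proj(n,P)[0]-o)+.5)*s-.5 for n,o,s in(('top',[215,195],4),('side',[270,215],6))])
E
python3 fit0.py
```

```text
tray [ 0.4806  0.0969 -0.1124] -6.440575950270937 0.5233560136364818
[[-0.298  -0.7625  0.4345 -0.9853 -0.3317 -0.1976  0.143  -0.3175  0.0064
  -0.0408  0.8101 -0.4743  0.7299]
 [ 0.5319 -0.3692  0.4557  0.1559  0.6065  0.011  -0.0186  0.3692  0.5119
  -1.0508 -0.8142 -1.3044 -1.8762]]
tray [ 0.4811  0.0964 -0.1113] -6.378826361444612 0.4048725674549208
tray [ 0.4803  0.0981 -0.119 ] -6.817993590129982 0.5582048536781642
stack [ 0.4655  0.3187 -0.372 ] -21.316581550733492 0.6261203042369943
[[-1.0022  0.5537 -0.4274 -0.6153 -0.3317  0.22   -0.9016 -0.5126 -0.9128
  -0.1204]
 [ 0.3286  0.0591  1.4123  1.0398 -0.6247 -0.2482 -1.1233 -1.0432  0.6434
  -0.4023]]
stack [ 0.467   0.3177 -0.3778] -21.645240618386357 0.4567067425317539
stack [ 0.4647  0.3208 -0.3724] -21.33451025779908 0.41871646209076613
1.4 [array([627.3176,  47.6997]), array([75.9864, 99.2753])]
1.5 [array([643.6365,  47.9943]), array([76.4267, 91.0225])]
1.6 [array([659.8853,  49.8654]), array([78.9217, 82.8681])]
1.7000000000000002 [array([675.9088,  53.2961]), array([83.4148, 74.8905])]
1.8000000000000003 [array([691.5535,  58.2548]), array([89.832 , 67.1642])]
1.9000000000000004 [array([706.6691,  64.6962]), array([98.0835, 59.7587])]
```

```bash
cat > lib.py <<'E'
import numpy as np
from scipy.spatial.transform import Rotation as Ro
from plant import robot
np.set_printoptions(precision=4,suppress=True)
def rot(yaw,tilt=0,flip=0):   # yaw deg, tilt rad (local -x end low)
    R=Ro.from_euler('z',yaw,degrees=True)*Ro.from_euler('y',-tilt)*Ro.from_euler('x',180,degrees=True)*Ro.from_euler('z',180*flip,degrees=True)
    return R.as_euler('xyz',degrees=True)
def W(f,l):  # frame (x,y,yawdeg), local mm -> world m
    c,s=np.cos(np.radians(f[2])),np.sin(np.radians(f[2])); l=np.array(l,float)/1000
    return np.array([f[0]+c*l[0]-s*l[1],f[1]+s*l[0]+c*l[1],l[2]])
def Loc(f,p):
    c,s=np.cos(np.radians(f[2])),np.sin(np.radians(f[2])); d=np.array(p)-[f[0],f[1],0]
    return np.array([c*d[0]+s*d[1],-s*d[0]+c*d[1],d[2]])*1000
TRAY0=(.481,.0968,-6.45); STACK=(.4665,.318,-21.5)
def st(m=''):
    o=robot.observe(); print(m,'t%.1f'%o['time'],o['tool_pos'],o['tcp_rot'],'F',o['ft_force'],'w%.4f'%o['gripper_width'],o['gripper_force'],'j6 %.0f'%o['q'][5]); return o
E
python3 - <<'E'
from lib import *
print(robot.tip_reach)
for f in(0,1):
    for n,p,r in(('tray',W(TRAY0,(0,0,200)),rot(TRAY0[2],0,f)),('tilt',W(TRAY0,(-10,0,150)),rot(TRAY0[2],.31,f)),('stack',W(STACK,(0,0,100)),rot(STACK[2],0,f))):
        print(f,n,robot.ik(p,r))
F=TRAY0
fl=0 if robot.ik(W(F,(0,0,200)),rot(F[2],0,0)) is not None and abs(robot.ik(W(F,(0,0,200)),rot(F[2],0,0))[5])<150 else 1
print('flip',fl)
robot.set_gripper(0)
robot.move_pose(W(F,(0,0,150)),rot(F[2],0,fl)); st('above')
print(robot.line_to(W(F,(0,0,75)),vel=.05,guard=5)); o=st('floor')
L=o['tool_pos'][2]*1000-14; print('tip len',L)
robot.line_to(W(F,(0,0,150)),vel=.2)
def probe(x,y,y2):
    robot.line_to(W(F,(x,y,150)),vel=.25); robot.line_to(W(F,(x,y,L+27)),vel=.2)
    h=robot.line_to(W(F,(x,y2,L+27)),vel=.04,guard=4); o=st('probe'); print(h,Loc(F,o['tool_pos']))
    robot.line_to(W(F,(x,y,L+27)),vel=.2); robot.line_to(W(F,(x,y,150)),vel=.25)
probe(-57,-68,-48); probe(-57,68,48); probe(57,68,48)
st()
E
```

```text
0.0726
0 tray [  -3.9374  -13.0945  -23.5584   79.5361    0.     -177.4874]
0 tilt [  -3.4243  -35.5958  -47.4546   60.4028   -0.9226 -177.1183]
0 stack [  21.0104    3.7163  -18.2038   68.0799    0.     -137.4896]
1 tray [ -3.9374 -13.0945 -23.5584  79.5361   0.       2.5126]
1 tilt [ -3.4243 -35.5958 -47.4546  60.4028  -0.9226   2.8817]
1 stack [ 21.0104   3.7163 -18.2038  68.0799   0.      42.5104]
flip 1
above t2.8 [0.4812 0.0974 0.1504] [179.9898   0.0292 173.5916] F [ 0.7784  0.266  -0.411 ] w0.0000 0.0 j6 3
True
floor t4.0 [0.4807 0.0968 0.0866] [-179.9968   -0.0469  173.5524] F [-4.4344 -0.0997  9.2314] w0.0003 4.912781364982948 j6 3
tip len 72.63135868686774
probe t5.7 [0.4191 0.0504 0.1006] [-179.8519   -0.0156  173.5244] F [ 0.347  -4.6742  3.3208] w0.0001 2.226424670079723 j6 -4
True [-56.3107 -53.1034 100.5512]
probe t7.8 [0.4312 0.1579 0.1008] [179.864   -0.0232 173.5313] F [1.9679 4.0816 3.1557] w0.0000 2.436005473136902 j6 10
True [-56.3173  55.0731 100.7691]
probe t9.8 [0.5445 0.1456 0.101 ] [179.7648  -0.0306 173.5989] F [0.8947 5.7016 2.4955] w-0.0002 2.720319817744894 j6 8
True [ 57.638   55.644  100.9893]
 t10.4 [0.5462 0.1576 0.1516] [179.9176   0.0016 173.5957] F [-0.0457 -0.0098  0.04  ] w-0.0002 0.0 j6 9
```

Probing gives a tip length of 72.6 mm. The tray centre is off by +1.27 mm in y and the yaw by +0.29°. Now I'll pick up the stack.

```bash
cat >> lib.py <<'E'
_p=W(TRAY0,(0,1.27,0)); TRAY=(_p[0],_p[1],TRAY0[2]+.29); FL=1
E
python3 - <<'E'
from lib import *
import cv2
S=STACK
robot.set_gripper(.085)
robot.move_pose(W(S,(0,0,140)),rot(S[2],0,FL))
print(robot.line_to(W(S,(0,0,72)),vel=.12,guard=8)); st('down')
robot.set_gripper(.045); o=st('grip')
robot.line_to(W(S,(0,0,160)),vel=.12); robot.pause(.2); st('lift')
a=robot.grab_frame('side'); b=robot.grab_frame('top')
cv2.imwrite('pics/l.png',np.hstack([cv2.resize(a[160:310,280:410],(520,600),interpolation=2)[:,:],]))
cv2.imwrite('pics/side1.png',a);cv2.imwrite('pics/top1.png',b)
E
```

```text
False
down t12.7 [0.467  0.3178 0.0726] [179.974    0.0319 158.4742] F [ 0.1384 -0.1192  0.604 ] w0.0853 0.0 j6 43
grip t13.0 [0.4673 0.3184 0.0734] [179.918    0.098  158.5071] F [-0.9292 -0.4997  6.1694] w0.0595 66.27483442425728 j6 43
lift t14.1 [0.466  0.3178 0.159 ] [-179.9377   -0.0674  158.5012] F [ 1.2653 -0.0753 -3.8703] w0.0592 65.33173017203808 j6 43
```

View pics/l.png

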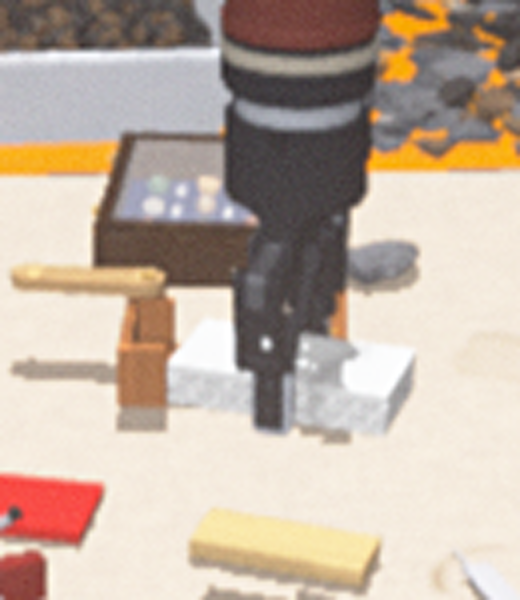

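All three tiles were lifted level, about 24 mm thick in the crop around (290,375), and the rest is empty. Next I'll tilt, carry and slide in under the lip until guarded contact with the end wall.

```bash
cat >> lib.py <<'E'
def tcp(Ax,Az,th,h=61):   # bottom -x corner A (tray mm) -> TCP world
    u=np.array([np.cos(th),np.sin(th)]); n=np.array([-u[1],u[0]]); p=np.array([Ax,Az])+60*u+h*n
    return W(TRAY,(p[0],0,p[1]))
def corner(pos,th,h=61):
    l=Loc(TRAY,pos); u=np.array([np.cos(th),np.sin(th)]); n=np.array([-u[1],u[0]]); A=l[[0,2]]-60*u-h*n
    return A,A+24*n,l[1]   # A, D, y
E
python3 - <<'E'
from lib import *
import cv2
th=.31; r=rot(TRAY[2],th,FL); s=np.sin(th)
u=np.array([np.cos(th),s])
Ax=-61+24*s
pre=np.array([Ax,17])+25*u
robot.move_pose(tcp(pre[0],pre[1]+60,th),r); st('pre')
print(robot.line_to(tcp(pre[0],pre[1],th),vel=.1,guard=8)); o=st('low'); print(corner(o['tool_pos'],th))
robot.pause(.2)
end=np.array([Ax,17])-6*u; end[1]=17
mid=np.array([Ax,17])+3*u
print(robot.line_to(tcp(mid[0],mid[1],th),vel=.05,guard=6)); o=st('mid'); print(corner(o['tool_pos'],th))
cv2.imwrite('pics/i.png',cv2.resize(robot.grab_frame('side')[180:280,270:400],(650,500),interpolation=2))
E
```

```text
pre t15.1 [0.4899 0.0976 0.1614] [179.9421  17.7516 173.7935] F [-0.7101 -0.0783 -3.4244] w0.0593 65.36740891635418 j6 3
False
low t15.9 [0.4901 0.0973 0.1016] [179.9971  17.7998 173.8569] F [ 0.6149  0.2865 -3.7771] w0.0588 65.33110857009888 j6 3
(array([-29.5192,  25.2042]), array([-36.8406,  48.0603]), np.float64(0.2183992620532915))
False
mid t16.6 [0.4692 0.0993 0.0946] [179.9991  17.8112 173.8386] F [-0.2915  0.3584 -3.0887] w0.0593 65.33288687467575 j6 3
(array([-50.5753,  18.2133]), array([-57.8967,  41.0693]), np.float64(-0.008923654322556731))
```

View pics/i.png

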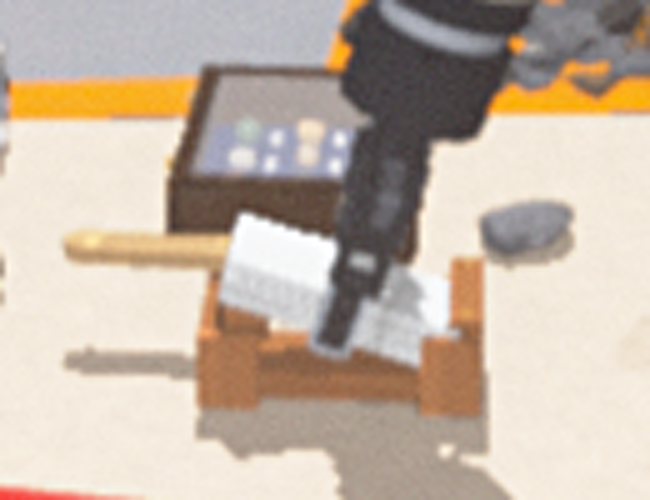

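The stack is tucked tilted under the lip, with its low end near (435,345), and its high end clears the far wall. No contact so far. Next I'll find the end wall by touch.

```bash
python3 - <<'E'
from lib import *
th=.31
A,D,_=corner(robot.observe()['tool_pos'],th)
print(robot.line_to(tcp(A[0]-9,17,th),vel=.025,guard=5)); o=st('wall'); A,D,y=corner(o['tool_pos'],th); print(A,D,y)
E
```

```text
True
wall t17.0 [0.4661 0.0997 0.0945] [179.9808  17.9277 173.8269] F [ 5.5929 -0.4462 -1.4499] w0.0588 66.59567087888718 j6 3
[-53.6521  18.1434] [-60.9735  40.9994] -0.0011054633458186872
```

```bash
python3 - <<'E'
from lib import *
for th,Dr,z in((.31,-61.2,17.5),(.25,-61.2,17),(.19,-61.2,17),(.13,-61.2,17),(.07,-60.8,17),(0,-60.2,17)):
    h=robot.line_to(tcp(Dr+2+24*np.sin(th),z,th),vel=.03,rotation=rot(TRAY[2],th,FL),guard=8)
    o=st(f'{th} {h}')
    if h: break
else:
    print(robot.line_to(tcp(-58.2,11,0),vel=.02,guard=7)); o=st('floor')
A,D,y=corner(o['tool_pos'],th); print(A,D,y)
E
```

```text
0.31 False t17.2 [0.4677 0.0995 0.0937] [-179.9959   17.7194  173.8404] F [-0.367  -0.5784 -3.8319] w0.0593 66.66875883936882 j6 3
0.25 False t17.5 [0.4709 0.0991 0.0905] [-179.992    14.2837  173.8351] F [ 0.497  -0.3115 -3.2046] w0.0591 66.61376953125 j6 3
0.19 False t17.8 [0.4738 0.0989 0.088 ] [-179.9962   10.9279  173.8402] F [ 0.0601  0.152  -3.5636] w0.0595 66.58969402313232 j6 3
0.13 False t18.1 [0.4766 0.0986 0.0852] [-179.9945    7.5314  173.8482] F [-0.0547 -0.0227 -3.8283] w0.0595 66.59581482410431 j6 3
0.07 False t18.4 [0.4795 0.0983 0.082 ] [-179.9959    4.0984  173.8469] F [-0.8282  0.5521 -5.1125] w0.0588 66.60077646374702 j6 2
0 False t18.7 [0.4829 0.0979 0.078 ] [-179.9956    0.0909  173.8493] F [-0.2708  0.1076 -4.754 ] w0.0590 66.60601481795311 j6 2
True
floor t19.0 [0.4829 0.098  0.0753] [179.996    0.1179 173.8539] F [-1.9248 -0.8547  5.3016] w0.0595 67.87497863173485 j6 2
[-58.2177  14.3499] [-58.2177  38.3499] 0.1359333274334628
```

The stack is seated at z≈14. Release, retract and check.

```bash
python3 - <<'E'
from lib import *
import cv2
robot.set_gripper(.085); o=st('open'); p=o['tool_pos'].copy()
p[2]=.16; robot.line_to(p,vel=.15); p[0]-=.0; 
robot.move_pose(W(TRAY,(128,-86,170)),rot(TRAY[2],0,FL)); robot.set_gripper(0); st()
a=cv2.resize(robot.grab_frame('top')[195:305,300:400],(500,550),interpolation=2)
cv2.imwrite('pics/r.png',a)
E
```

```text
open t19.4 [0.4821 0.098  0.074 ] [-179.9984   -0.0656  173.8431] F [-0.1023 -0.4984  0.0373] w0.0852 0.0 j6 2
 t21.5 [ 0.5992 -0.0012  0.17  ] [179.9998  -0.0001 173.8413] F [0.469  0.355  0.3418] w-0.0002 0.0 j6 -6
```

View pics/r.png

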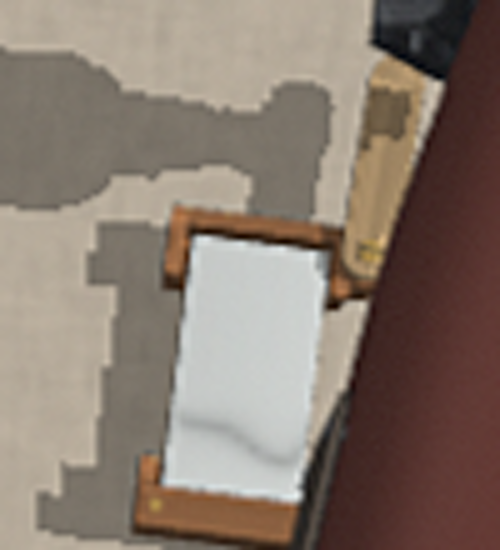

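The stack lies flat in the tray with its end under the lip, spanning about (190,240) to (300,495). Now I'll swing the keeper shut.

```bash
python3 - <<'E'
from lib import *
import cv2
z=38+72.6
print(robot.line_to(W(TRAY,(128,-86,z)),vel=.1,guard=6))
def c(a):
    d=np.array([np.sin(a),np.cos(a)]); n=np.array([d[1],-d[0]])
    g=12+11*abs(n[0])+13.6*abs(n[1]); p=np.array([61,-46.5])+70*d+g*n; return W(TRAY,(p[0],p[1],z))
h=False
for a in np.linspace(1.6,.12,8):
    h=robot.line_to(c(a),vel=.08,guard=12); 
    if h: break
o=st(f'arc {a} {h}')
if not h:
    p=o['tool_pos']; n=W(TRAY,(-1,0,0))-W(TRAY,(0,0,0)); q=p+n*22; q[2]=z/1000
    print(robot.line_to(q,vel=.03,guard=6)); o=st('shut'); print(Loc(TRAY,o['tool_pos']))
    p=o['tool_pos']-n*35; p[2]=z/1000; robot.line_to(p,vel=.1); p[2]=.2; robot.line_to(p,vel=.15)
    robot.move_pose([.35,.35,.3],rot(TRAY[2],0,FL)); st()
    a=robot.grab_frame('top'); b=robot.grab_frame('side')
    cv2.imwrite('pics/f.png',np.hstack([cv2.resize(a[195:315,300:400],(400,480),interpolation=2),cv2.resize(b[215:295,310:376],(396,480),interpolation=2)]))
    cv2.imwrite('pics/topf.png',a)
E
```

```text
False
arc 0.12 False t25.1 [0.5764 0.1081 0.1107] [-179.999     0.0095  173.8659] F [0.343  0.1668 0.718 ] w-0.0000 0.0 j6 4
True
shut t25.5 [0.5665 0.109  0.1109] [179.9841   0.1688 173.824 ] F [ 3.0985 -0.4714  2.79  ] w0.0000 1.9086735171604463 j6 4
[ 83.7037  20.08   110.8903]
 t28.1 [0.3507 0.3495 0.2994] [-179.9655   -0.0241  173.7881] F [ 0.0928 -0.642   0.7742] w0.0001 0.0 j6 36
```

View pics/f.png

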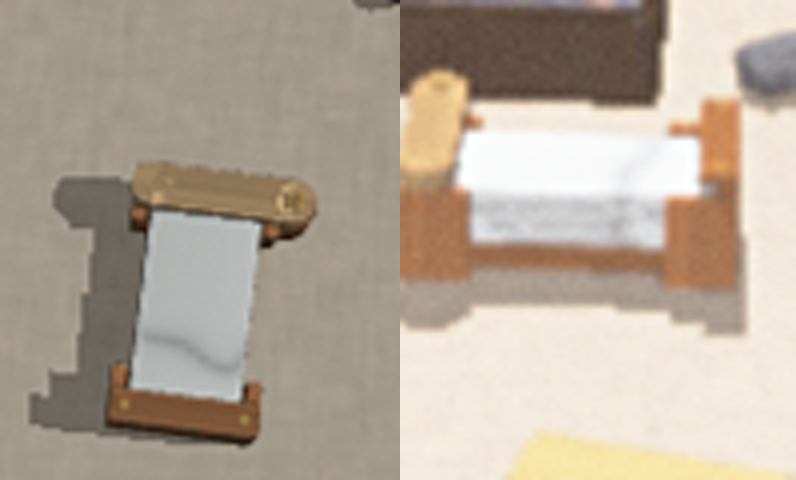

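```bash
python3 - <<'E'
from lib import *; from cam import proj
for a in(0,.05,.1):
    P=[W(TRAY,(61+r*np.sin(a),-46.5+r*np.cos(a),52)) for r in(0,90)]
    print(a,[((q-[300,195])+.5)*4-.5 for q in proj('top',P)],[((q-[310,215])+.5)*6-.5 for q in proj('side',P)])
E
```

```text
0 [array([295.0706, 201.2413]), array([130.1062, 179.3851])] [array([37.3337, 82.7604]), array([ 18.5045, 169.0518])]
0.05 [array([295.0706, 201.2413]), array([131.3566, 171.3572])] [array([37.3337, 82.7604]), array([  7.5985, 168.5709])]
0.1 [array([295.0706, 201.2413]), array([133.013 , 163.4157])] [array([37.3337, 82.7604]), array([ -3.2211, 167.864 ])]
```

The keeper tip is seen at about (133,182), against (130,179) predicted for 0 rad, so it's shut. Handing in.

```bash
python3 -c "
from plant import robot
print(robot.job_done())"
```

```text
the job is handed in; nothing more can be done
None
```

The job is handed in: all three tiles lie flat in the tray with one end under the lip, the keeper bar is shut square over them (within about 0.05 rad by camera), and the robot touched none of the bystanders; robot time was about 28 s of the 58 s allowed.

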